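Open the rinse station to the round pot and park the stirrer

TASK

Slide the cover of the rinse station by its black grip all the way to its end stop, so that the round pot is uncovered and the square pot covered. Then take the stirrer from its stand and lower it, bulb first, into the round pot so that it rests there leaning on the outer side of the rim, its handle pointing away from the cover, out over that end of the station. Leave the cover against its stop and the bottle, jug and brush where they are.

Things in the scene. Friction and masses are not known exactly. Their poses are not given: they have to be found in the camera images.
- station: Fixed rinse station, a grey base plate with a dark steel frame, 130 (x) x 250 (y) x 117 mm high, turned up to 0.35 rad. Origin: centre of its underside, on the bench; z up, y along its length, the direction in which the cover slides. The two pots sit in it 50 mm either side of the centre along y; which is on which side varies. Along both long sides, at x = +/-52 mm, runs a 12 mm wide rail, top 104 mm above the bench; dark end stops on the rails at y = +/-105 mm, up to 117 mm.
- round_pot: Fixed round white plastic pot, outer radius 38 mm, wall 4 mm, inner radius 34 mm. Origin: centre of its underside, 6 mm above the bench; axes parallel to the station's. Inner floor 6 mm above the origin (12 mm above the bench), rim 94 mm above the origin (100 mm above the bench).
- square_pot: Fixed square white plastic pot, 76 x 76 mm outside, 94 mm high, on the other side of the station. Origin: centre of its underside, 6 mm above the bench.
- selector (a joint): Position of the sliding cover, 0 to 0.100 m, between two hard end stops; at 0 its middle is at y = -50 mm of the station (covers the pot on the -y side, leaves the +y pot open), at 0.100 at y = +50 mm (covers the +y pot). Starts somewhere between. Stays where it is left; about 2 N of friction.
- selector_grip (a point): Centre of the top of the cover's black grip, 149 mm above the bench. The grip is an upright block 22 mm along the station's x, 32 mm along its y (the sliding direction), 40 mm tall, fixed on the middle of the cover, a flat aluminium plate 116 (x) x 100 (y) x 4 mm whose top is 109 mm above the bench.
- stirrer: Loose white plastic stirrer, 190 mm long, about 70 g, standing bulb down and nearly upright (it may lean a few degrees) in the stand. Round rod 12 mm thick with a bulb 22 mm thick in its lowest 26 mm (flat foot 12 mm across) and a handle 16 mm thick from 136 to 190 mm. Origin: centre of the foot; z along the rod to the handle.
- stirrer_foot (a point): Centre of the stirrer's foot (the bulb end), the same point as its origin.
- stirrer_top (a point): Centre of the stirrer's handle end, 190 mm from the foot.
- stand: Fixed black stand: an upright tube of outer radius 16.5 mm, inner radius 12.5 mm, 95 mm high, on a round foot of radius 42 mm, 8 mm high. Origin: centre of its underside, on the bench; the tube's inner floor, on which the stirrer stands, is 6 mm above it.
- bottle: White bottle with black cap, 64 mm thick, 150 mm high, standing on the bench; leave alone. Origin: centre of its underside.
- jug: Clear plastic jug with a side handle, 100 mm across, 120 mm high; leave alone. Origin: centre of its underside.
- brush: Flat brush with a wooden handle lying on the bench; leave alone.
Things that resemble listed ones, but are neither listed nor needed, are in the scene too. Of the things that look like the stirrer, the smallest one is meant.

How it is judged:
By the outcome, as a careful person would: the job done as asked, in the order asked, and still so for the second after the job is handed in, with the robot touching nothing.
It also fails if it takes over 58 s, if anything falls off the work surface, if the arm or the gripper's body presses on something with over 40 N, if the wrist force passes 120 N, or if a joint passes its speed limit or range.

ROBOT

A 6-joint arm with a two-finger parallel gripper is mounted at the origin on the work surface. World frame = base frame: x ahead of the robot, y to its left, z up, the work surface at z = 0. Lengths are in mm, angles in rad, forces in N, time in s.
With the tool pointing down it reaches from about 350 to 925 mm from the base axis. Payload 6.4 kg.
Tool frame: the origin (TCP) lies midway between the tips of the shut fingers; the grasp point (between the pads) lies 19 mm behind it (robot.pinch_z is the distance from the TCP to the grasp point, in mm); z points along the fingers, y is the direction in which the jaws open and shut (so a half turn about z gives the same grasp; the last joint's range is limited). The gripper opens to 94 mm and grips with 3 to 60 N. Pads are 16 mm wide; open, the fingers measure 119 mm over their backs; the gripper's body (75 mm by 177 mm) begins 78 mm behind the grasp point.
Start: joints at [-1.478, 0.245, 1.558, -0, 1.339, -0.174], TCP at [171.374, -627.012, 205.455] pointing down, gripper open.
Joint ranges: [-3.13, 3.13], [-1.02, 2.26], [0.13, 2.54], [-0.95, 4.09], [0.21, 2.88], [-2.74, 2.74]. Speed limits (rad/s): [2.57, 2.57, 3.14, 3.14, 3.14, 3.14].

INTERFACE

Orientations are given as a 3x3 rotation matrix whose columns are the frame's x, y, z axes.
In Python, from rig import robot, viewer gives the robot as it stands.
- The arm moves only by the tool carry_out, never from a script. Its argument "moves" is a list of rows, each an object of numbers: "dx", "dy", "dz": the shift along the tool's x, y, z in cm; "wx", "wy", "wz": the turn, a rotation vector about the tool's x, y, z in rad; "gripper": the closure, from -1 (fully open) to 1 (shut). A call has 1 to 8 rows; each row is the pose to reach, as a shift and turn from the pose commanded when the call began, along the tool's axes at that moment; what a row does not reach only later rows make up. A row lasts 1/8 s, in which the tool goes at most 62.5 mm and 10.7 degrees, less where a joint would pass 70% of its speed; a pose out of reach is approached as far as the arm can. A call with a gripper value outside its range is refused whole. The fingers move at their own pace and stop on an object; "newtons" is the grip in N (left out, the last holds). Time passes only in rows, so rows that repeat a pose let the fingers close. It gives the time, the measured TCP pose, the force and the opening at its end, in the units of the state.
- robot.observe(): the state, without advancing time (a new reading comes with each control period).
- viewer.capture(name): name is "scene" or "top" or "wrist"; returns a dict with "frame" (400x640x3 uint8, red, green, blue), "intrinsics" (3x3 intrinsics, pixels), "D" ([k1, k2, p1, p2, k3] as OpenCV has them; the pictures are not rectified), "cam_to_world" (4x4, takes a point from camera to world coordinates); the wrist camera has in their place "tool_from_camera" (4x4, takes a point from camera to tool coordinates, whose origin is the TCP and whose axes are the flange's). Camera axes: x right, y up, looking along -z (the intrinsics and any distortion apply to the point x, -y, -z); pixel columns grow to the right and rows downward; lengths in mm; the calibration is good to about 2 mm. A picture is of the moment at which its call begins: read the wrist's pose just before it. There is no depth.
- robot.sign_off(): hands the job in, once; it reports no verdict.
The state is a dict: "t": time; "qpos": joint angles; "qvel": joint speeds; "joint_torque": joint torques, N m; "position": TCP position; "ee_rot": TCP orientation; "ft_force": force on the tool from outside, world axes, zero at the start; "ft_torque": the same for the moment, N m; "opening": opening from 0.0 (shut) to 1.0 (fully open).
Only numpy, scipy, OpenCV 4.12 (cv2) and the standard library are available. Lean on these libraries where they do the work, as an engineer would, in place of code of your own. Each camera call takes 0.05 s, during which the arm holds its last target. There are 200 camera calls.

## Working session

There is one attempt and no reset: what is moved stays moved. The work goes in short steps, Python scripts to look and compute and a tool call to move; the robot and the scene stay as the last step left them, time stands still between calls to the robot, and variables do not carry over. Pictures are saved under pics/ and viewed, about 8 in all and at most 12, crops included, and the job is handed in when it is done.

Besides the shell and the picture viewer there is one more tool, called in YAML: its name, and indented under it one key for each argument. carry_out: Moves the arm, as the interface text tells. Its arguments: {"type":"object","properties":{"moves":{"type":"array"},"newtons":{"type":"number"}},"required":["moves"]}

```bash
mkdir -p pics
cat > h.py <<'E'
import numpy as np,cv2
from rig import robot,viewer
def cap(n,f=None):
    s=robot.observe();c=viewer.capture(n)
    if n=='wrist':
        T=np.eye(4);T[:3,:3]=s['ee_rot'];T[:3,3]=s['position'];c['cam_to_world']=T@np.array(c['tool_from_camera'])
    if f: cv2.imwrite('pics/'+f,cv2.cvtColor(c['frame'],cv2.COLOR_RGB2BGR))
    np.savez('pics/'+(f or n)+'.npz',K=c['intrinsics'],D=c['D'],T=c['cam_to_world'])
    return c
def load(f): return np.load('pics/'+f+'.npz')
def ray(c,uv):
    p=cv2.undistortPoints(np.array([[uv]],float),np.array(c['K'],float),np.array(c['D'],float))[0,0]
    T=np.array(c['T']);d=T[:3,:3]@np.array([p[0],-p[1],-1]);return T[:3,3],d/np.linalg.norm(d)
def atz(c,uv,z):
    o,d=ray(c,uv);return o+d*(z-o[2])/d[2]
def tri(L):
    A=0;b=0
    for c,uv in L:
        o,d=ray(c,uv);P=np.eye(3)-np.outer(d,d);A=A+P;b=b+P@o
    x=np.linalg.solve(A,b)
    return x,[np.linalg.norm((np.eye(3)-np.outer(d,d))@(x-o)) for o,d in (ray(c,uv) for c,uv in L)]
def proj(c,X):
    T=np.array(c['T']);p=(np.linalg.inv(T)@np.append(X,1))[:3]
    return cv2.projectPoints(np.array([[p[0],-p[1],-p[2]]]),np.zeros(3),np.zeros(3),np.array(c['K'],float),np.array(c['D'],float))[0].ravel()
E
python3 -c "
from h import *
for n in ['scene','top']:
    c=cap(n,n+'1.png');print(n,np.round(c['cam_to_world'],2).tolist(),c['intrinsics'])
print(robot.observe()); print(robot.pinch_z)"
```

```text
scene [[-0.29, -0.62, 0.73, 1360.68], [0.96, -0.2, 0.21, 236.18], [0.01, 0.76, 0.65, 829.28], [0.0, 0.0, 0.0, 1.0]] [[398.20386239   0.         322.06724057]
 [  0.         398.20386239 197.20463503]
 [  0.           0.           1.        ]]
top [[0.09, 0.98, -0.2, 333.23], [-1.0, 0.08, -0.02, -9.53], [-0.0, 0.2, 0.98, 1325.78], [0.0, 0.0, 0.0, 1.0]] [[377.60067524   0.         318.2814773 ]
 [  0.         377.60067524 201.8132426 ]
 [  0.           0.           1.        ]]
{'t': 0.1, 'qpos': array([-1.47810133e+00,  2.45746025e-01,  1.55885337e+00,  3.63270155e-05,
        1.33871316e+00, -1.74068401e-01]), 'qvel': array([-0.00013101, -0.00301064, -0.0020006 , -0.00103112, -0.0012615 ,
        0.00158807]), 'joint_torque': array([ 2.90771932e-04, -4.16914880e+01, -3.15525198e+01,  6.86909049e-02,
        3.09719809e-02, -5.42667658e-05]), 'position': array([ 171.3324973 , -626.46501228,  204.47524163]), 'ee_rot': array([[ 9.64631381e-01,  2.63602509e-01, -1.23996453e-04],
       [ 2.63602329e-01, -9.64629913e-01,  1.71578679e-03],
       [ 3.32675016e-04, -1.68778754e-03, -9.99998520e-01]]), 'ft_force': array([0.2253802 , 0.49899545, 0.07309475]), 'ft_torque': array([ 0.01416522, -0.01120018,  0.00930296]), 'opening': 1.0014698850982677}
18.8
```

View pics/scene1.png

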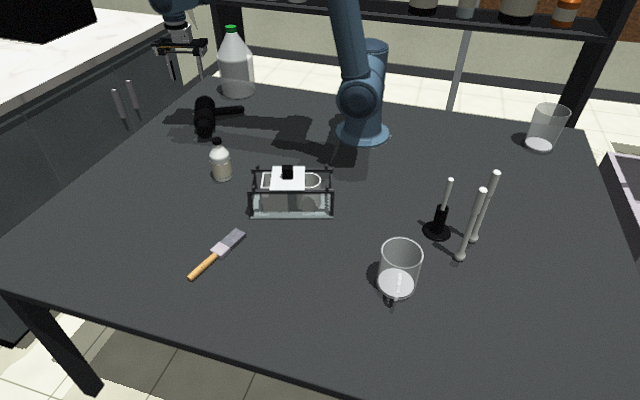

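View pics/top1.png

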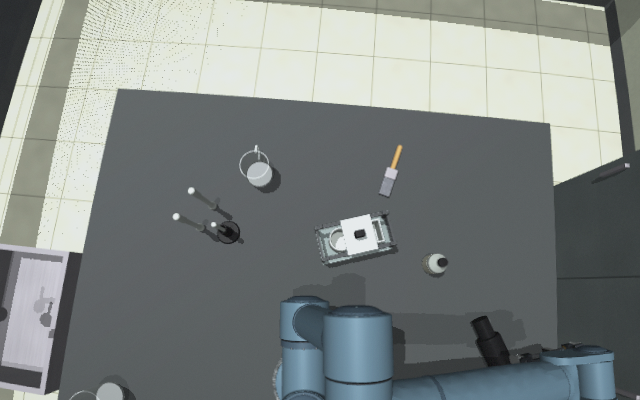

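The scene picture shows the station at about (290,190). Three stirrer-like rods stand at (447,205) in the black stand, (472,225) and (487,207). The one in the stand is the shortest and fits the description; the other two are free-standing and taller. Next I'll enlarge both views to confirm.

```bash
python3 -c "
import cv2,numpy as np
t=cv2.imread('pics/top1.png');s=cv2.imread('pics/scene1.png')
r=lambda a:cv2.resize(a,(400,300),interpolation=cv2.INTER_CUBIC)
cv2.imwrite('pics/c1.png',np.vstack([np.hstack([r(t[200:275,305:405]),r(t[180:255,160:260])]),np.hstack([r(s[150:225,240:340]),r(s[165:270,400:540])])]))"
```

```text
(no output)
```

View pics/c1.png

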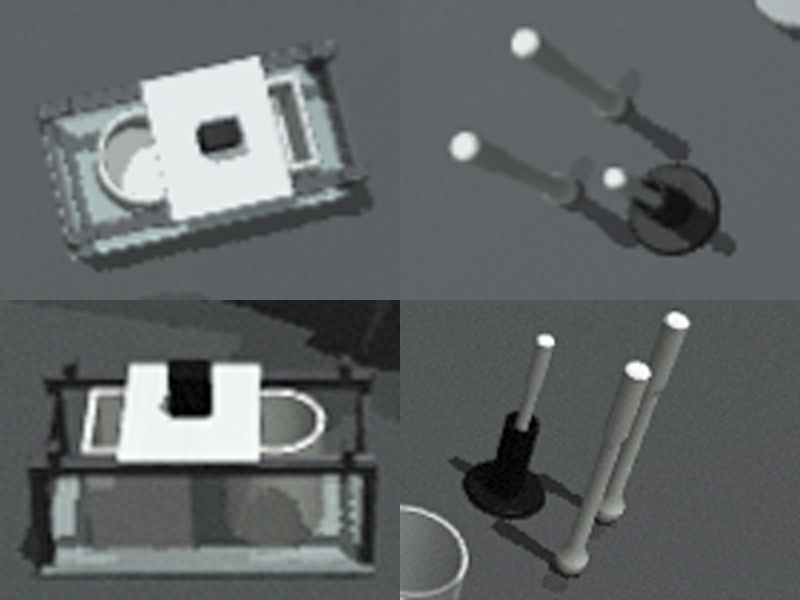

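```bash
python3 -c "
from h import *
t=load('top1.png');s=load('scene1.png')
T=lambda x,y:(305+x/4-.4,200+y/4-.4)
T2=lambda x,y:(160+x/4-.4,180+y/4-.4)
S=lambda x,y:(240+x/4-.4,150+(y-300)/4-.4)
S2=lambda x,y:(400+(x-400)*.35-.3,165+(y-300)*.35-.3)
C=np.array([atz(t,T(*p),109) for p in [(142,84),(258,56),(292,194),(175,220)]]);print(C.round(1),C.mean(0))
for i in range(4):
  d=C[(i+1)%4]-C[i];print(np.linalg.norm(d),np.degrees(np.arctan2(d[1],d[0])))
C2=np.array([atz(s,S(*p),109) for p in [(127,363),(260,363),(262,462),(117,462)]]);print('scene',C2.round(1),C2.mean(0))
print('pot',atz(t,T(140,158),100))
print('frame ends top', [atz(t,T(*p),110).round(1) for p in [(45,112),(330,50),(368,180),(75,245)]])
print('stir top',tri([(t,T2(613,178)),(s,S2(545,341))]),atz(t,T2(613,178),196),atz(s,S2(545,341),196))
print('stand',atz(t,T2(674,210),8),atz(s,S2(505,488),8))
print('tall',tri([(t,T2(463,146)),(s,S2(638,371))]),tri([(t,T2(524,43)),(s,S2(677,321))]))
print('tall feet',atz(t,T2(570,190),10),atz(s,S2(571,565),5),atz(t,T2(617,107),10),atz(s,S2(610,514),5))
"
```

```text
[[ 529.7  -60.7  109. ]
 [ 561.  -153.6  109. ]
 [ 450.9 -187.8  109. ]
 [ 422.1  -95.4  109. ]] [ 490.94840176 -124.37507924  109.        ]
98.0203648661157 -71.38271816739939
115.3453787487317 -162.7469080763061
96.73124448984652 107.28275190214417
113.0688831154595 17.89227381547608
scene [[ 455.3 -190.7  109. ]
 [ 424.3  -93.8  109. ]
 [ 536.9  -54.2  109. ]
 [ 567.9 -152.1  109. ]] [ 496.09831559 -122.66325272  109.        ]
pot [470.37541327 -64.07682357 100.        ]
frame ends top [array([499.9,  16. , 110. ]), array([ 570.9, -212.1,  110. ]), array([ 467.2, -248.3,  110. ]), array([395.4, -17.3, 110. ])]
stir top (array([506.5999281 , 172.92416231, 216.94528998]), [np.float64(149.73949121482832), np.float64(149.73949121482832)]) [497.89814409  24.14654616 196.        ] [479.95499888 325.97151622 196.        ]
stand [501.72141772 -26.0933985    8.        ] [480.95098868 326.94395672   8.        ]
tall (array([525.57561052, 270.07923386, 204.85149325]), [np.float64(130.84188696251866), np.float64(130.8418869625186)]) (array([593.98076136, 245.07070126, 311.21605564]), [np.float64(155.20864209538178), np.float64(155.20864209538172)])
tall feet [511.12374594  66.35316903  10.        ] [563.73649861 395.30934369   5.        ] [588.67927016  31.8823376   10.        ] [483.3611601  429.95863966   5.        ]
```

```bash
python3 -c "
from h import *
t=load('top1.png');s=load('scene1.png')
T2=lambda x,y:(160+(x-400)/4-.4,180+y/4-.4)
S2=lambda x,y:(400+(x-400)*.35-.3,165+(y-300)*.35-.3)
print('stir top',tri([(t,T2(613,178)),(s,S2(545,341))]),atz(t,T2(613,178),196),atz(s,S2(545,341),196))
print('stand',atz(t,T2(674,210),8),atz(s,S2(505,488),8))
print('tall',tri([(t,T2(463,146)),(s,S2(638,371))]),tri([(t,T2(524,43)),(s,S2(677,321))]))
print('tall feet',atz(t,T2(570,190),10),atz(s,S2(571,565),5),atz(t,T2(617,107),10),atz(s,S2(610,514),5))
"
```

```text
stir top (array([471.85893434, 327.65014726, 190.48849971]), [np.float64(0.901087648489363), np.float64(0.9010876484894096)]) [471.12731363 326.94423678 196.        ] [479.95499888 325.97151622 196.        ]
stand [470.68980555 324.78545473   8.        ] [480.95098868 326.94395672   8.        ]
tall (array([486.11908981, 426.64030603, 194.34983837]), [np.float64(19.216095512464275), np.float64(19.216095512464353)]) (array([552.02064818, 396.1793837 , 283.81540277]), [np.float64(16.016146451368517), np.float64(16.0161464513684)])
tall feet [479.76588835 419.17286004  10.        ] [563.73649861 395.30934369   5.        ] [557.60353253 387.88940105  10.        ] [483.3611601  429.95863966   5.        ]
```

```bash
cat >> h.py <<'E'
from scipy.spatial.transform import Rotation as R
def rot(yaw,tilt=0):
    # jaw axis at yaw (deg); tilt>0 (deg): tool leans so that its back goes toward tool x (=station +y)
    c,s=np.cos(np.radians(yaw)),np.sin(np.radians(yaw))
    M=np.array([[-s,c,0],[c,s,0],[0,0,-1.]]);
    return M@R.from_rotvec([0,-np.radians(tilt),0]).as_matrix()
def go(pos,Rt,p=True):
    s=robot.observe();M=s['ee_rot'];d=M.T@(np.array(pos)-s['position'])/10;w=R.from_matrix(M.T@Rt).as_rotvec()
    print('d cm',d.round(2),'w',w.round(3))
E
python3 -c "
from h import *
print(rot(17.8),rot(0,30)); go([493,-124,240],rot(17.8))
t=load('top1.png');s=load('scene1.png')
T2=lambda x,y:(160+(x-400)/4-.4,180+y/4-.4)
S2=lambda x,y:(400+(x-400)*.35-.3,165+(y-300)*.35-.3)
print('tall',tri([(t,T2(463,146)),(s,S2(677,321))]),tri([(t,T2(524,43)),(s,S2(638,371))]))
"
```

```text
[[-0.3056953   0.95212939  0.        ]
 [ 0.95212939  0.3056953   0.        ]
 [ 0.          0.         -1.        ]] [[ 0.         1.         0.       ]
 [ 0.8660254  0.        -0.5      ]
 [-0.5        0.        -0.8660254]]
d cm [ 44.28 -40.    -3.47] w [-1.000e-03 -2.000e-03 -1.615e+00]
tall (array([479.134423  , 427.55675655, 241.2694642 ]), [np.float64(0.7322830194091035), np.float64(0.7322830194091269)]) (array([560.28544632, 394.76687628, 240.84757346]), [np.float64(0.32935848952059493), np.float64(0.3293584895204934)])
```

carry_out:
  moves:
    - {"dz":-6}
    - {"dx":22,"dy":-20,"dz":-6,"wz":-0.8}
    - {"dx":22,"dy":-20,"dz":-6,"wz":-0.8}
    - {"dx":22,"dy":-20,"dz":-6,"wz":-0.8}
    - {"dx":22,"dy":-20,"dz":-6,"wz":-0.8}
    - {"dx":22,"dy":-20,"dz":-6,"wz":-0.8}
    - {"dx":44.3,"dy":-40,"dz":-3.5,"wz":-1.615}
    - {"dx":44.3,"dy":-40,"dz":-3.5,"wz":-1.615}

```text
validation failed for argument at $.mo...
```

```bash
python3 -c "
from h import *
print(robot.observe()['position']);go([493,-124,240],rot(17.8))"
```

```text
[ 171.3324973  -626.46501228  204.47524163]
d cm [ 44.28 -40.    -3.47] w [-1.000e-03 -2.000e-03 -1.615e+00]
```

carry_out:
  moves:
    - {"dx":0,"dy":0,"dz":-6,"wx":0,"wy":0,"wz":0,"gripper":-1}

```text
t: 0.22
position: [171.0, -623.5, 259.1]
ee_rot: [[0.965, 0.264, -0.001], [0.264, -0.965, 0.013], [0.002, -0.013, -1.0]]
ft_force: [-0.5, -1.8, 0.7]
opening: 0.998
```

carry_out:
  moves:
    - {"dx":22,"dy":-20,"dz":0,"wx":0,"wy":0,"wz":-0.8,"gripper":-1}
    - {"dx":22,"dy":-20,"dz":0,"wx":0,"wy":0,"wz":-0.8,"gripper":-1}
    - {"dx":22,"dy":-20,"dz":0,"wx":0,"wy":0,"wz":-0.8,"gripper":-1}
    - {"dx":22,"dy":-20,"dz":0,"wx":0,"wy":0,"wz":-0.8,"gripper":-1}
    - {"dx":22,"dy":-20,"dz":0,"wx":0,"wy":0,"wz":-0.8,"gripper":-1}
    - {"dx":44.3,"dy":-40,"dz":2.5,"wx":0,"wy":0,"wz":-1.615,"gripper":-1}
    - {"dx":44.3,"dy":-40,"dz":2.5,"wx":0,"wy":0,"wz":-1.615,"gripper":-1}
    - {"dx":44.3,"dy":-40,"dz":2.5,"wx":0,"wy":0,"wz":-1.615,"gripper":-1}

```text
t: 1.23
position: [432.7, -217.1, 249.5]
ee_rot: [[-0.064, 0.998, 0.0], [0.998, 0.064, 0.0], [0.0, 0.0, -1.0]]
ft_force: [1.4, -0.2, 0.7]
opening: 1.002
```

```bash
python3 -c "
from h import *
print(robot.observe()['position']);go([493,-124,240],rot(17.8))"
```

```text
[ 432.72745169 -217.14077175  249.48731934]
d cm [8.91 6.61 0.95] w [ 0.     0.    -0.246]
```

carry_out:
  moves:
    - {"dx":8.9,"dy":6.6,"dz":0.9,"wx":0,"wy":0,"wz":-0.246,"gripper":-1}
    - {"dx":8.9,"dy":6.6,"dz":0.9,"wx":0,"wy":0,"wz":-0.246,"gripper":-1}
    - {"dx":8.9,"dy":6.6,"dz":0.9,"wx":0,"wy":0,"wz":-0.246,"gripper":-1}
    - {"dx":8.9,"dy":6.6,"dz":0.9,"wx":0,"wy":0,"wz":-0.246,"gripper":-1}

```text
t: 1.72
position: [492.5, -126.6, 240.5]
ee_rot: [[-0.3, 0.954, -0.001], [0.954, 0.3, -0.0], [0.0, -0.001, -1.0]]
ft_force: [0.1, -1.2, -0.5]
opening: 0.993
```

```bash
python3 -c "
from h import *
cap('wrist','w1.png');go([493,-124,240],rot(17.8))
c=load('w1.png');print(c['T'].round(2).tolist());print(proj(c,[493,-124,149]))"
```

```text
d cm [0.28 0.15 0.07] w [-0.    -0.    -0.007]
[[0.95, -0.29, -0.07, 470.06], [0.3, 0.92, 0.24, -57.44], [-0.0, -0.25, 0.97, 419.41], [0.0, 0.0, 0.0, 1.0]]
[314.58900098 200.67815374]
```

View pics/w1.png

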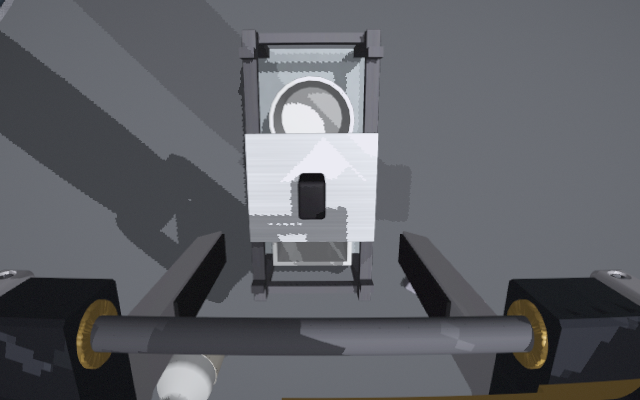

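```bash
python3 -c "
from h import *
c=load('w1.png')
C=np.array([atz(c,p,109) for p in [(246,134),(377,134),(376,240.5),(250,240.5)]]);print(C.round(1),C.mean(0))
for i in range(4):
  d=C[(i+1)%4]-C[i];print(np.linalg.norm(d),np.degrees(np.arctan2(d[1],d[0])))
print('grip',atz(c,(312,196),149))
for p in [(269,118),(354,118),(312,77)]: print('rim',atz(c,p,100))
print('stops',[atz(c,p,117).round(1) for p in [(251,44),(373,44)]])
"
```

```text
[[ 422.   -94.9  109. ]
 [ 529.9  -61.   109. ]
 [ 562.5 -153.2  109. ]
 [ 450.6 -188.4  109. ]] [ 491.22500181 -124.38170474  109.        ]
113.08751512999358 17.44454118908722
97.84504541919586 -70.5037703827464
117.34019978854799 -162.54013685158733
97.81657267592287 107.00538846403404
grip [ 489.92510039 -120.99987381  149.        ]
rim [436.32208803 -76.51307297 100.        ]
rim [507.55512938 -54.13269762 100.        ]
rim [462.03412102 -32.33239779 100.        ]
stops [array([408.4, -23.9, 117. ]), array([501.2,   5.3, 117. ])]
```

carry_out:
  moves:
    - {"dx":0.3,"dy":0,"dz":6,"wx":0,"wy":0,"wz":0,"gripper":-1}
    - {"dx":0.3,"dy":0,"dz":11.5,"wx":0,"wy":0,"wz":0,"gripper":-1}
    - {"dx":0.3,"dy":0,"dz":12.2,"wx":0,"wy":0,"wz":0,"gripper":-1}
    - {"dx":0.3,"dy":0,"dz":12.2,"wx":0,"wy":0,"wz":0,"gripper":1}
    - {"dx":0.3,"dy":0,"dz":12.2,"wx":0,"wy":0,"wz":0,"gripper":1}
    - {"dx":0.3,"dy":0,"dz":12.2,"wx":0,"wy":0,"wz":0,"gripper":1}
    - {"dx":0.3,"dy":0,"dz":12.2,"wx":0,"wy":0,"wz":0,"gripper":1}
    - {"dx":0.3,"dy":0,"dz":12.2,"wx":0,"wy":0,"wz":0,"gripper":1}
  newtons: 15

```text
t: 2.78
position: [492.1, -123.5, 119.2]
ee_rot: [[-0.3, 0.954, 0.001], [0.954, 0.3, -0.0], [-0.0, 0.0, -1.0]]
ft_force: [0.3, 0.3, 0.1]
opening: 0.501
```

carry_out:
  moves:
    - {"dx":0,"dy":0,"dz":0,"wx":0,"wy":0,"wz":0,"gripper":1}
    - {"dx":0,"dy":0,"dz":0,"wx":0,"wy":0,"wz":0,"gripper":1}
    - {"dx":0,"dy":0,"dz":0,"wx":0,"wy":0,"wz":0,"gripper":1}
    - {"dx":0,"dy":0,"dz":0,"wx":0,"wy":0,"wz":0,"gripper":1}
    - {"dx":0,"dy":0,"dz":0,"wx":0,"wy":0,"wz":0,"gripper":1}
    - {"dx":0,"dy":0,"dz":0,"wx":0,"wy":0,"wz":0,"gripper":1}

```text
t: 3.52
position: [491.3, -123.6, 118.8]
ee_rot: [[-0.3, 0.954, -0.002], [0.954, 0.3, -0.0], [0.0, -0.002, -1.0]]
ft_force: [-5.3, -1.9, 3.6]
opening: 0.233
```

carry_out:
  moves:
    - {"dx":-0.8,"dy":0,"dz":0,"wx":0,"wy":0,"wz":0,"gripper":1}
    - {"dx":-1.6,"dy":0,"dz":0,"wx":0,"wy":0,"wz":0,"gripper":1}
    - {"dx":-2.4,"dy":0,"dz":0,"wx":0,"wy":0,"wz":0,"gripper":1}
    - {"dx":-3.0,"dy":0,"dz":0,"wx":0,"wy":0,"wz":0,"gripper":1}
    - {"dx":-3.4,"dy":0,"dz":0,"wx":0,"wy":0,"wz":0,"gripper":1}
    - {"dx":-3.6,"dy":0,"dz":0,"wx":0,"wy":0,"wz":0,"gripper":1}

```text
t: 4.28
position: [502.2, -157.8, 118.8]
ee_rot: [[-0.3, 0.954, -0.002], [0.954, 0.3, 0.001], [0.001, -0.001, -1.0]]
ft_force: [-5.1, 0.1, 3.5]
opening: 0.23
```

carry_out:
  moves:
    - {"dx":-0.2,"dy":0,"dz":0,"wx":0,"wy":0,"wz":0,"gripper":1}
    - {"dx":-0.4,"dy":0,"dz":0,"wx":0,"wy":0,"wz":0,"gripper":1}
    - {"dx":-0.4,"dy":0,"dz":0,"wx":0,"wy":0,"wz":0,"gripper":1}

```text
t: 4.65
position: [503.3, -161.4, 118.7]
ee_rot: [[-0.3, 0.954, -0.002], [0.954, 0.3, 0.001], [0.001, -0.001, -1.0]]
ft_force: [-5.9, 0.5, 2.7]
opening: 0.233
```

carry_out:
  moves:
    - {"dx":-0.2,"dy":0,"dz":0,"wx":0,"wy":0,"wz":0,"gripper":1}
    - {"dx":-0.4,"dy":0,"dz":0,"wx":0,"wy":0,"wz":0,"gripper":1}
    - {"dx":-0.4,"dy":0,"dz":0,"wx":0,"wy":0,"wz":0,"gripper":1}

```text
t: 5.03
position: [503.5, -162.0, 118.6]
ee_rot: [[-0.3, 0.954, -0.005], [0.954, 0.3, 0.008], [0.009, -0.002, -1.0]]
ft_force: [-8.6, 11.7, 10.1]
opening: 0.232
```

carry_out:
  moves:
    - {"dx":0,"dy":0,"dz":0,"wx":0,"wy":0,"wz":0,"gripper":-1}
    - {"dx":0,"dy":0,"dz":0,"wx":0,"wy":0,"wz":0,"gripper":-1}
    - {"dx":0,"dy":0,"dz":0,"wx":0,"wy":0,"wz":0,"gripper":-1}
    - {"dx":0,"dy":0,"dz":-3,"wx":0,"wy":0,"wz":0,"gripper":-1}
    - {"dx":0,"dy":0,"dz":-9,"wx":0,"wy":0,"wz":0,"gripper":-1}
    - {"dx":0,"dy":0,"dz":-12,"wx":0,"wy":0,"wz":0,"gripper":-1}
    - {"dx":0,"dy":0,"dz":-12,"wx":0,"wy":0,"wz":0,"gripper":-1}

```text
t: 5.9
position: [506.7, -166.5, 241.8]
ee_rot: [[-0.3, 0.954, 0.006], [0.954, 0.3, -0.003], [-0.005, 0.004, -1.0]]
ft_force: [-0.2, 1.4, 0.8]
opening: 0.941
```

```bash
python3 -c "
from h import *
cap('wrist','w2.png');print(robot.observe()['position'], robot.observe()['opening'])"
```

```text
[ 505.50012592 -165.78554591  239.230737  ] 0.977218246530547
```

View pics/w2.png

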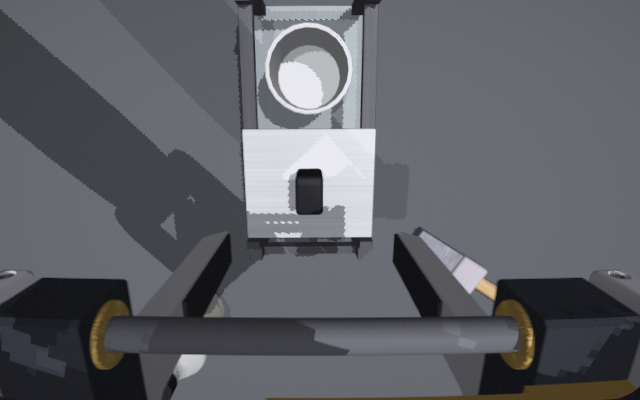

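The cover's lower edge (row 238) meets the end stops, and the round pot at (308,68) is fully open. Next I'll locate the pot's rim and compute the move to the stand.

```bash
python3 -c "
from h import *
c=load('w2.png')
P=[atz(c,p,100) for p in [(265.5,68),(351.5,68),(308.5,24),(308.5,112.5)]]
for p in P: print(p.round(1))
print((P[0]+P[1])/2,(P[2]+P[3])/2,np.linalg.norm(P[0]-P[1]),np.linalg.norm(P[2]-P[3]))
C=np.array([atz(c,p,109) for p in [(242.5,129),(375.5,129),(374,238),(246,238)]]);print(C.mean(0))
go([474,326,300],rot(-30)); print(robot.observe()['qpos'])"
```

```text
[436.9 -77.4 100. ]
[507.1 -55.3 100. ]
[461.5 -32.8 100. ]
[ 483.1 -102.   100. ]
[472.016741   -66.33076358 100.        ] [472.33116634 -67.38269281 100.        ] 73.53547589193462 72.49875721737546
[ 503.017573   -162.46787158  109.        ]
d cm [47.86 11.74 -6.12] w [0.002 0.001 0.828]
[-5.30226789e-01 -6.29234476e-02  1.82513444e+00  8.78547109e-05
  1.37754461e+00 -8.34518188e-01]
```

carry_out:
  moves:
    - {"dx":24,"dy":6,"dz":-6,"wx":0,"wy":0,"wz":0.4,"gripper":-1}
    - {"dx":24,"dy":6,"dz":-6,"wx":0,"wy":0,"wz":0.4,"gripper":-1}
    - {"dx":24,"dy":6,"dz":-6,"wx":0,"wy":0,"wz":0.4,"gripper":-1}
    - {"dx":47.8,"dy":11.7,"dz":-6,"wx":0,"wy":0,"wz":0.828,"gripper":-1}
    - {"dx":47.8,"dy":11.7,"dz":-6,"wx":0,"wy":0,"wz":0.828,"gripper":-1}
    - {"dx":47.8,"dy":11.7,"dz":-6,"wx":0,"wy":0,"wz":0.828,"gripper":-1}
    - {"dx":47.8,"dy":11.7,"dz":-6,"wx":0,"wy":0,"wz":0.828,"gripper":-1}
    - {"dx":47.8,"dy":11.7,"dz":-6,"wx":0,"wy":0,"wz":0.828,"gripper":-1}

```text
t: 6.95
position: [473.7, 305.8, 294.9]
ee_rot: [[0.5, 0.866, -0.004], [0.866, -0.5, -0.002], [-0.003, -0.002, -1.0]]
ft_force: [0.4, 0.2, 0.7]
opening: 1.004
```

```bash
python3 -c "
from h import *
go([474,326,300],rot(-30))"
```

```text
d cm [ 1.77 -0.99 -0.52] w [-0.002  0.003 -0.   ]
```

carry_out:
  moves:
    - {"dx":0,"dy":0,"dz":0,"wx":0,"wy":0,"wz":0,"gripper":-1}
    - {"dx":0,"dy":0,"dz":0,"wx":0,"wy":0,"wz":0,"gripper":-1}

```text
t: 7.2
position: [474.4, 303.5, 295.4]
ee_rot: [[0.5, 0.866, -0.003], [0.866, -0.5, -0.002], [-0.003, -0.002, -1.0]]
ft_force: [0.1, -0.2, -1.4]
opening: 1.001
```

```bash
python3 -c "
from h import *
cap('wrist','w3.png');go([474,326,300],rot(-30));print(proj(load('w3.png'),[474,326,196]))"
```

```text
d cm [ 1.95 -1.21 -0.41] w [-0.002  0.002 -0.001]
[298.09435943 176.42308564]
```

View pics/w3.png

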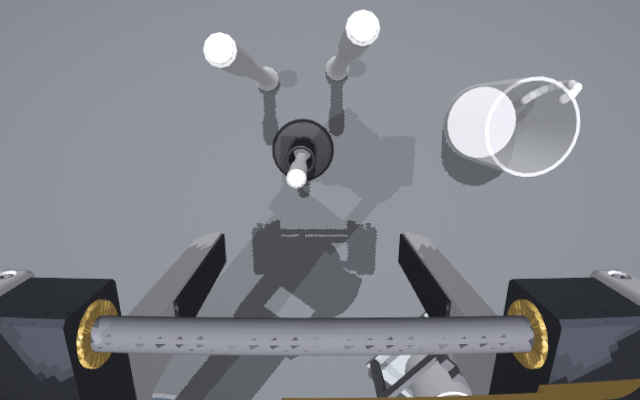

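```bash
python3 -c "
from h import *
c=load('w3.png');t=load('top1.png');s=load('scene1.png')
T2=lambda x,y:(160+(x-400)/4-.4,180+y/4-.4)
S2=lambda x,y:(400+(x-400)*.35-.3,165+(y-300)*.35-.3)
print(atz(c,(297,178),196),atz(c,(303,150),8))
print(tri([(c,(297,178)),(t,T2(613,178)),(s,S2(545,341))]))
go([474,325.5,146],rot(-30))"
```

```text
[472.59838785 325.33675356 196.        ] [472.59817638 325.63732393   8.        ]
(array([472.08821086, 326.53160278, 191.4411872 ]), [np.float64(1.85208467319946), np.float64(1.7580763866751763), np.float64(0.9109207047756037)])
d cm [ 1.95 -1.16 14.99] w [-0.002  0.002 -0.001]
```

carry_out:
  moves:
    - {"dx":1.9,"dy":-1.3,"dz":2,"wx":0,"wy":0,"wz":0,"gripper":-1}
    - {"dx":1.9,"dy":-1.3,"dz":7,"wx":0,"wy":0,"wz":0,"gripper":-1}
    - {"dx":1.9,"dy":-1.3,"dz":11,"wx":0,"wy":0,"wz":0,"gripper":-1}
    - {"dx":1.9,"dy":-1.3,"dz":14.7,"wx":0,"wy":0,"wz":0,"gripper":-1}
    - {"dx":1.9,"dy":-1.3,"dz":14.7,"wx":0,"wy":0,"wz":0,"gripper":-1}
    - {"dx":1.9,"dy":-1.3,"dz":14.7,"wx":0,"wy":0,"wz":0,"gripper":1}
    - {"dx":1.9,"dy":-1.3,"dz":14.7,"wx":0,"wy":0,"wz":0,"gripper":1}
    - {"dx":1.9,"dy":-1.3,"dz":14.7,"wx":0,"wy":0,"wz":0,"gripper":1}
  newtons: 25

```text
t: 8.25
position: [474.1, 327.3, 152.2]
ee_rot: [[0.5, 0.866, 0.002], [0.866, -0.5, 0.001], [0.002, 0.002, -1.0]]
ft_force: [0.1, -0.2, 0.4]
opening: 0.714
```

carry_out:
  moves:
    - {"dx":0,"dy":0,"dz":0,"wx":0,"wy":0,"wz":0,"gripper":1}
    - {"dx":0,"dy":0,"dz":0,"wx":0,"wy":0,"wz":0,"gripper":1}
    - {"dx":0,"dy":0,"dz":0,"wx":0,"wy":0,"wz":0,"gripper":1}
    - {"dx":0,"dy":0,"dz":0,"wx":0,"wy":0,"wz":0,"gripper":1}
    - {"dx":0,"dy":0,"dz":0,"wx":0,"wy":0,"wz":0,"gripper":1}
    - {"dx":0,"dy":0,"dz":0,"wx":0,"wy":0,"wz":0,"gripper":1}
    - {"dx":0,"dy":0,"dz":0,"wx":0,"wy":0,"wz":0,"gripper":1}

```text
t: 9.12
position: [473.2, 327.1, 150.6]
ee_rot: [[0.5, 0.866, -0.0], [0.866, -0.5, 0.0], [-0.0, -0.0, -1.0]]
ft_force: [-0.3, 0.4, -0.2]
opening: 0.162
```

carry_out:
  moves:
    - {"dx":0,"dy":0,"dz":-2,"wx":0,"wy":0,"wz":0,"gripper":1}
    - {"dx":0,"dy":0,"dz":-5,"wx":0,"wy":0,"wz":0,"gripper":1}
    - {"dx":0,"dy":0,"dz":-9,"wx":0,"wy":0,"wz":0,"gripper":1}
    - {"dx":0,"dy":0,"dz":-13,"wx":0,"wy":0,"wz":0,"gripper":1}
    - {"dx":0,"dy":0,"dz":-17,"wx":0,"wy":0,"wz":0,"gripper":1}
    - {"dx":0,"dy":0,"dz":-19,"wx":0,"wy":0,"wz":0,"gripper":1}
    - {"dx":0,"dy":0,"dz":-19,"wx":0,"wy":0,"wz":0,"gripper":1}
    - {"dx":0,"dy":0,"dz":-19,"wx":0,"wy":0,"wz":0,"gripper":1}

```text
t: 10.12
position: [472.5, 326.7, 338.7]
ee_rot: [[0.5, 0.866, -0.003], [0.866, -0.5, -0.001], [-0.003, -0.002, -1.0]]
ft_force: [0.1, 0.4, -2.1]
opening: 0.167
```

```bash
cat >> h.py <<'E'
def foot2tcp(foot,tilt,yaw=17.4,L=144.6):
    M=rot(yaw,tilt);return np.array(foot)-L*M[:,2],M
YS=np.array([-np.sin(np.radians(17.4)),np.cos(np.radians(17.4)),0])
POT=np.array([472.3,-67,0])
E
python3 -c "
from h import *
# geometry in pot plane: foot centre y=f,z=h ; rod radius 6 against outer inner-edge (34,100)
for tilt in (15,18,20,22,25,28):
  a=np.radians(tilt);s,c=np.sin(a),np.cos(a)
  h=12+6*s   # foot disc edge on floor (foot radius 6)
  # rod's lower/outer surface passes (34,100): perp distance 6 from axis
  # axis dir (s,c); normal outward/down (c,-s): (34-f)*c-(100-h)*s=6
  f=34-(6+(100-h)*s)/c
  bul=f+13*s-11*c   # leftmost of bulb mid
  print(tilt,round(f,1),'bulb left',round(bul,1))
cap('scene','s2.png')
p,M=foot2tcp(POT+YS*0+[0,0,165],18);go(p,M)
print(p,robot.observe()['opening'])
im=cv2.imread('pics/s2.png');cv2.imwrite('pics/s2c.png',cv2.resize(im[60:280,340:560],None,fx=2.5,fy=2.5))"
```

```text
15 4.6 bulb left -2.6
18 -0.3 bulb left -6.7
20 -3.7 bulb left -9.6
22 -7.1 bulb left -12.4
25 -12.5 bulb left -16.9
28 -18.1 bulb left -21.7
d cm [-31.07  16.39   3.64] w [-0.133 -0.294 -0.82 ]
[458.93770389 -24.36086125 302.52277226] 0.16665911782360518
```

View pics/s2c.png

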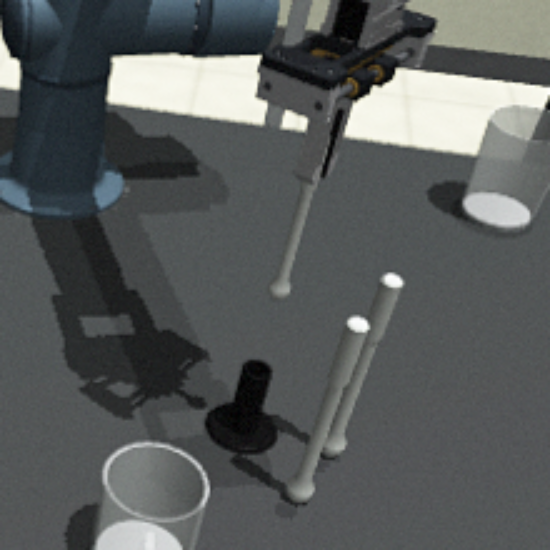

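```bash
python3 -c "
from h import *
p,M=foot2tcp(POT+YS*-13+[0,0,170],24);go(p,M);print(p)"
```

```text
d cm [-30.99  16.31   3.68] w [-0.177 -0.393 -0.814]
[458.59970968 -23.28232043 302.09867318]
```

carry_out:
  moves:
    - {"dx":-15,"dy":8,"dz":0,"wx":-0.088,"wy":-0.196,"wz":-0.407,"gripper":1}
    - {"dx":-15,"dy":8,"dz":0,"wx":-0.088,"wy":-0.196,"wz":-0.407,"gripper":1}
    - {"dx":-15,"dy":8,"dz":0,"wx":-0.088,"wy":-0.196,"wz":-0.407,"gripper":1}
    - {"dx":-31,"dy":16.3,"dz":0,"wx":-0.177,"wy":-0.393,"wz":-0.814,"gripper":1}
    - {"dx":-31,"dy":16.3,"dz":0,"wx":-0.177,"wy":-0.393,"wz":-0.814,"gripper":1}
    - {"dx":-31,"dy":16.3,"dz":0,"wx":-0.177,"wy":-0.393,"wz":-0.814,"gripper":1}
    - {"dx":-31,"dy":16.3,"dz":3.6,"wx":-0.177,"wy":-0.393,"wz":-0.814,"gripper":1}
    - {"dx":-31,"dy":16.3,"dz":3.6,"wx":-0.177,"wy":-0.393,"wz":-0.814,"gripper":1}

```text
t: 11.18
position: [457.1, -23.1, 300.3]
ee_rot: [[-0.274, 0.955, 0.117], [0.873, 0.298, -0.386], [-0.404, -0.004, -0.915]]
ft_force: [0.8, 0.1, -0.3]
opening: 0.168
```

carry_out:
  moves:
    - {"dx":0,"dy":0,"dz":0,"wx":0,"wy":0,"wz":0,"gripper":1}
    - {"dx":0,"dy":0,"dz":0,"wx":0,"wy":0,"wz":0,"gripper":1}

```text
t: 11.42
position: [460.1, -22.5, 305.9]
ee_rot: [[-0.272, 0.954, 0.127], [0.872, 0.3, -0.387], [-0.407, 0.006, -0.913]]
ft_force: [-0.6, -0.2, -0.7]
opening: 0.167
```

```bash
python3 -c "
from h import *
p,M=foot2tcp(POT+YS*-13+[0,0,170],24);go(p,M);print(M.T@[0,0,-1])
c=cap('scene','s3.png');d=cap('top','t3.png');a=load('s3.png');b=load('t3.png')
F=POT+YS*-13+[0,0,170]
s=robot.observe();F=s['position']+144.6*s['ee_rot'][:,2];print('foot',F,proj(a,F),proj(b,F))
def crop(f,c):
  u,v=np.int_(proj(c,F));im=cv2.imread('pics/'+f);return cv2.resize(im[v-50:v+70,max(u-60,0):u+60],(400,400),interpolation=cv2.INTER_CUBIC)
cv2.imwrite('pics/c3.png',np.hstack([crop('s3.png',a),crop('t3.png',b)]))"
```

```text
d cm [ 0.12 -0.17  0.36] w [ 0.006  0.001 -0.001]
[0.40673664 0.         0.91354546]
foot [478.31995791 -78.49205926 173.63270269] [303.2112534  158.53953426] [345.75873817 234.34527668]
```

View pics/c3.png

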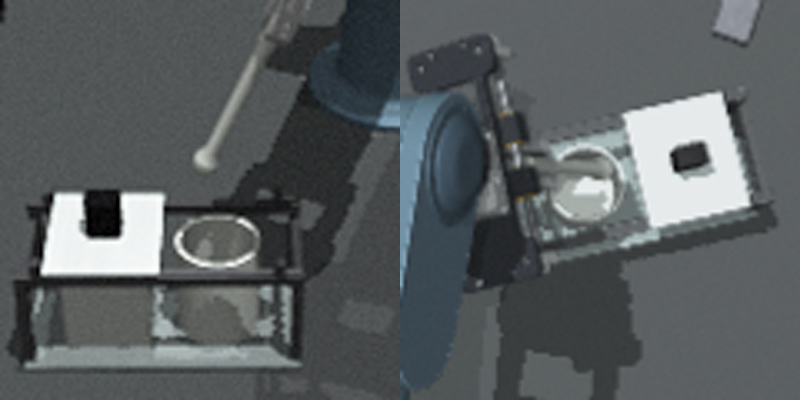

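carry_out:
  moves:
    - {"dx":0.1,"dy":-0.15,"dz":0.35,"wx":0.006,"wy":0,"wz":0,"gripper":1}
    - {"dx":1.1,"dy":-0.15,"dz":2.6,"wx":0.006,"wy":0,"wz":0,"gripper":1}
    - {"dx":2.1,"dy":-0.15,"dz":4.85,"wx":0.006,"wy":0,"wz":0,"gripper":1}
    - {"dx":3.1,"dy":-0.15,"dz":7.1,"wx":0.006,"wy":0,"wz":0,"gripper":1}
    - {"dx":3.1,"dy":-0.15,"dz":7.1,"wx":0.006,"wy":0,"wz":0,"gripper":1}

```text
t: 12.15
position: [457.1, -23.7, 225.1]
ee_rot: [[-0.274, 0.955, 0.115], [0.872, 0.297, -0.389], [-0.405, -0.006, -0.914]]
ft_force: [-0.2, -0.5, -1.1]
opening: 0.167
```

```bash
python3 -c "
from h import *
s=robot.observe();F=s['position']+144.6*s['ee_rot'][:,2]-POT;print('foot',F[2],F@YS,F@[YS[1],-YS[0],0])
p,M=foot2tcp(POT+YS*-13+[0,0,22],24);go(p,M)
cap('scene','s4.png');cap('wrist','w4.png')
im=cv2.imread('pics/s4.png')[130:230,240:360];cv2.imwrite('pics/c4.png',np.hstack([cv2.resize(im,(400,333),interpolation=cv2.INTER_CUBIC),cv2.resize(cv2.imread('pics/w4.png')[0:333,120:520],(400,333))]))"
```

```text
foot 92.95528760920021 -12.722559032482758 -2.40315639449086
d cm [2.87 0.19 6.5 ] w [-0.006 -0.002  0.   ]
```

View pics/c4.png

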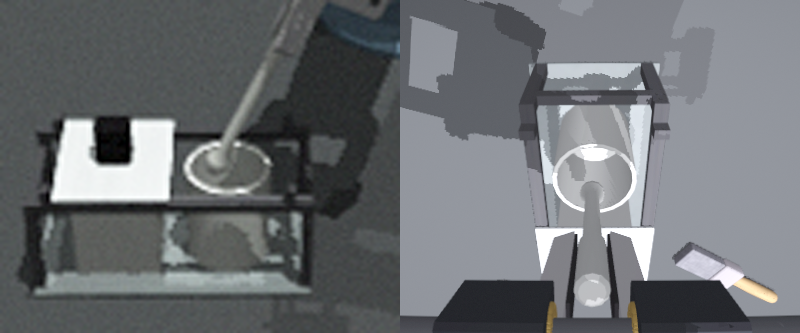

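The bulb is just inside the rim and centred across the pot, so I'll continue down.

carry_out:
  moves:
    - {"dx":0.9,"dy":0.15,"dz":2,"wx":0,"wy":0,"wz":0,"gripper":1}
    - {"dx":1.8,"dy":0.15,"dz":4.1,"wx":0,"wy":0,"wz":0,"gripper":1}
    - {"dx":2.5,"dy":0.15,"dz":5.7,"wx":0,"wy":0,"wz":0,"gripper":1}
    - {"dx":2.85,"dy":0.15,"dz":6.5,"wx":0,"wy":0,"wz":0,"gripper":1}
    - {"dx":2.85,"dy":0.15,"dz":6.5,"wx":0,"wy":0,"wz":0,"gripper":1}
    - {"dx":2.85,"dy":0.15,"dz":6.5,"wx":0,"wy":0,"wz":0,"gripper":1}

```text
t: 13.0
position: [460.6, -23.8, 157.2]
ee_rot: [[-0.271, 0.955, 0.121], [0.872, 0.297, -0.389], [-0.407, 0.0, -0.913]]
ft_force: [-0.1, 0.7, -0.9]
opening: 0.167
```

```bash
python3 -c "
from h import *
s=robot.observe();F=s['position']+144.6*s['ee_rot'][:,2]-POT;print('foot',F[2],F@YS,F@[YS[1],-YS[0],0],s['ft_force'])
p,M=foot2tcp(POT+YS*-12+[0,0,15],24);go(p,M)"
```

```text
foot 25.09656161319836 -14.208918093183012 1.5798951605294433 [-0.07241076  0.6769092  -0.93229856]
d cm [ 0.6  -0.17  0.83] w [-0.001  0.001 -0.002]
```

carry_out:
  moves:
    - {"dx":0.3,"dy":-0.1,"dz":0.4,"wx":0,"wy":0,"wz":0,"gripper":1}
    - {"dx":0.55,"dy":-0.15,"dz":0.8,"wx":0,"wy":0,"wz":0,"gripper":1}
    - {"dx":0.55,"dy":-0.15,"dz":0.8,"wx":0,"wy":0,"wz":0,"gripper":1}

```text
t: 13.38
position: [457.5, -22.5, 146.1]
ee_rot: [[-0.272, 0.955, 0.119], [0.872, 0.297, -0.389], [-0.407, -0.002, -0.914]]
ft_force: [0.6, 0.7, -1.2]
opening: 0.168
```

carry_out:
  moves:
    - {"dx":0.08,"dy":0,"dz":0.15,"wx":0,"wy":0,"wz":0,"gripper":1}
    - {"dx":0.08,"dy":0,"dz":0.15,"wx":0,"wy":0,"wz":0,"gripper":1}
    - {"dx":0.08,"dy":0,"dz":0.15,"wx":0,"wy":0,"wz":0,"gripper":0.4}
    - {"dx":0.08,"dy":0,"dz":0.15,"wx":0,"wy":0,"wz":0,"gripper":0.4}
    - {"dx":0.08,"dy":0,"dz":0.15,"wx":0,"wy":0,"wz":0,"gripper":0.4}
    - {"dx":0.08,"dy":0,"dz":0.15,"wx":0,"wy":0,"wz":0,"gripper":0.4}

```text
t: 14.12
position: [457.9, -22.4, 144.9]
ee_rot: [[-0.272, 0.955, 0.119], [0.872, 0.297, -0.389], [-0.407, -0.001, -0.914]]
ft_force: [-0.8, -0.7, 0.4]
opening: 0.3
```

```bash
python3 -c "
from h import *
cap('scene','s5.png');cap('wrist','w5.png')
im=cv2.imread('pics/s5.png')[110:210,240:360];cv2.imwrite('pics/c5.png',np.hstack([cv2.resize(im,(400,333),interpolation=cv2.INTER_CUBIC),cv2.resize(cv2.imread('pics/w5.png')[67:400,120:520],(400,333))]))"
```

```text
(no output)
```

View pics/c5.png

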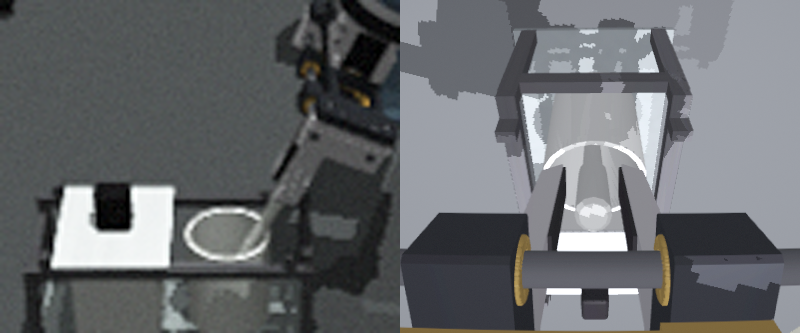

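The stirrer is free and leaning on the outer rim. I'll open wider and withdraw straight back.

carry_out:
  moves:
    - {"dx":0,"dy":0,"dz":0,"wx":0,"wy":0,"wz":0,"gripper":-0.2}
    - {"dx":0,"dy":0,"dz":0,"wx":0,"wy":0,"wz":0,"gripper":-0.2}
    - {"dx":0,"dy":0,"dz":0,"wx":0,"wy":0,"wz":0,"gripper":-0.2}
    - {"dx":0,"dy":0,"dz":-2,"wx":0,"wy":0,"wz":0,"gripper":-0.2}
    - {"dx":0,"dy":0,"dz":-6,"wx":0,"wy":0,"wz":0,"gripper":-0.2}
    - {"dx":0,"dy":0,"dz":-11,"wx":0,"wy":0,"wz":0,"gripper":-0.2}
    - {"dx":0,"dy":0,"dz":-15,"wx":0,"wy":0,"wz":0,"gripper":-0.2}
    - {"dx":0,"dy":0,"dz":-15,"wx":0,"wy":0,"wz":0,"gripper":-0.2}

```text
t: 15.22
position: [441.5, 36.7, 285.4]
ee_rot: [[-0.27, 0.954, 0.126], [0.872, 0.298, -0.388], [-0.408, 0.005, -0.913]]
ft_force: [-0.2, 0.0, -0.6]
opening: 0.601
```

carry_out:
  moves:
    - {"dx":0,"dy":0,"dz":0,"wx":0,"wy":0,"wz":0,"gripper":-0.2}
    - {"dx":4,"dy":0,"dz":-3,"wx":0,"wy":0,"wz":0,"gripper":-0.2}
    - {"dx":10,"dy":0,"dz":-3,"wx":0,"wy":0,"wz":0,"gripper":-0.2}
    - {"dx":14,"dy":0,"dz":-3,"wx":0,"wy":0,"wz":0,"gripper":-0.2}
    - {"dx":14,"dy":0,"dz":-3,"wx":0,"wy":0,"wz":0,"gripper":-0.2}
    - {"dx":14,"dy":0,"dz":-3,"wx":0,"wy":0,"wz":0,"gripper":-0.2}

```text
t: 15.98
position: [398.3, 168.8, 251.6]
ee_rot: [[-0.272, 0.955, 0.118], [0.872, 0.296, -0.39], [-0.407, -0.003, -0.913]]
ft_force: [0.1, 0.2, 0.3]
opening: 0.598
```

```bash
python3 -c "
from h import *
print(robot.observe()['position'])
cap('scene','s6.png');cap('top','t6.png')
a=cv2.imread('pics/s6.png')[120:230,230:362];b=cv2.imread('pics/t6.png')[190:290,300:420]
r=lambda x:cv2.resize(x,(400,333),interpolation=cv2.INTER_CUBIC)
cv2.imwrite('pics/c6.png',np.hstack([r(a),r(b)]))"
```

```text
[398.29449779 168.78394967 251.5943118 ]
```

View pics/c6.png

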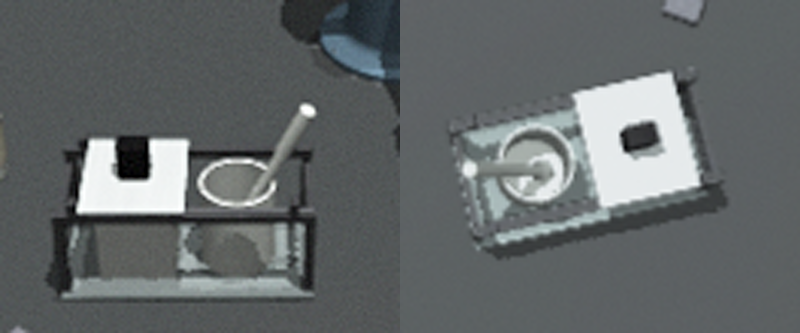

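```bash
python3 -c "
from h import *
a=load('s6.png');b=load('t6.png')
x,r=tri([(a,(230+308*.33,120+110*.33)),(b,(300+70*.3,190+170*.3))]);print(x,r)
e=x-POT;print('along',e@YS,'across',e@[YS[1],-YS[0],0])
C=np.array([atz(b,(300+(u-400)*.3,190+v*.3),109) for u,v in [(573,93),(677,70),(705,190),(610,220)]]);print('cover',C.mean(0),(C.mean(0)-POT)@YS)"
```

```text
[450.5755673   -3.45928213 178.96344753] [np.float64(1.264034473293706), np.float64(1.2640344732937063)]
along 67.12960706333128 across -1.729063178826963
cover [ 498.86629835 -168.06519649  109.        ] -104.38489320607249
```

```bash
python3 -c "
from h import *
print(robot.sign_off())"
```

```text
the job is handed in; nothing more can be done
None
```

The job is done and handed in after about 16 s on the robot's clock, well under the 58 s limit; sign-off reported no verdict.

- **Cover:** I gripped it by the black grip and slid it about 40 mm until the force rose to about 12 N with no further motion. The wrist picture taken after I let go shows it against the stops, with the round pot fully open. Its centre measured 100 mm from the round pot's. A coarser reading from the final top picture gave 104 mm, which is more than the travel allows; I put that down to pixel error.
- **Stirrer:** I took the short one from the black stand, tilted it about 24° and lowered it bulb first into the round pot before releasing it. The final pictures show it leaning on the outer rim. Its handle end is about 67 mm out from the pot centre, away from the cover, about 2 mm off the station's axis and about 180 mm high.
- **Robot and other objects:** The arm is clear and touching nothing. Forces shown at the end of each move never came near the limits. The bottle, jug and brush were not touched, but I did not measure their positions again at the end.

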